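# Start up the cable coiler from its desk switch boxes

### The job

Switch on the cable coiler, in this order: push the raised end of the wide rocker switch down until it has gone all the way over, then press the round flat-topped button fully in, and last press the square key fully in; all three stay on by themselves. Only touch them with the fingertips: do not press the mushroom-headed stop button, do not pick up, tip or shift the four loose switch boxes, and leave the other things on the bench alone.

Things in the scene. Friction and masses are not known exactly. Their poses are not given: they have to be found in the camera images.
- box_rocker: Loose desk switch box, white plastic, 105 (x) x 90 (y) x 46 mm high, about 0.7 kg on rubber feet; origin at the centre of its underside, z up. It carries the rocker switch in the middle of its top; the raised (off) end of the rocker lies towards the box's +x, which points away from the robot to within about 45 degrees.
- rocker_pad (a point): Point on the top face of the black rocker, on its centre line, 30 mm from the pivot towards the end that is raised at the start (the end to push down); moves with the rocker. The rocker is a bar 80 mm long (box x) and 44 mm wide with its pivot over the box's centre, 52 mm above the bench. The point starts about 63 mm above the bench and is about 53 mm above it when the rocker is fully over.
- rocker (a joint): Angle of the rocker, rad: about 0 (at most 0.05) at the start, 0.32 when fully over. It resists with about 0.05 N m (2 N at the point) and stays where it is left; hard stops at both ends.
- box_round: Loose desk switch box, white plastic, 105 (x) x 90 (y) x 46 mm high, about 0.7 kg on rubber feet; origin at the centre of its underside, z up. It carries the round flat-topped push-button in the middle of its top.
- round_top (a point): Centre of the top face of the round black button, 36 mm diameter, in a low round steel collar; face about 62 mm above the bench when out, 54 mm when fully in, collar 50 mm. Moves with the button.
- round (a joint): Round button. Joint value is how far it is pushed in, m: about 0 out, 0.008 fully in. It resists with about 2.5 N all the way, then meets a hard stop, and stays where it is left.
- box_square: Loose desk switch box, white plastic, 105 (x) x 90 (y) x 46 mm high, about 0.7 kg on rubber feet; origin at the centre of its underside, z up. It carries the square key in the middle of its top.
- square_top (a point): Centre of the top face of the square black key, 36 x 36 mm, in a low square steel collar; face about 62 mm above the bench when out, 54 mm when fully in, collar 50 mm. Moves with the key.
- square (a joint): Square key. Joint value is how far it is pushed in, m: about 0 out, 0.008 fully in. It resists with about 2.5 N all the way, then meets a hard stop, and stays where it is left.
- box_stop: Loose desk switch box, white plastic, 105 (x) x 90 (y) x 46 mm high, about 0.7 kg on rubber feet; origin at the centre of its underside, z up. It carries the mushroom stop button in the middle of its top.
- stop_top (a point): Top of the black domed mushroom head, 58 mm diameter on a thinner neck, about 84 mm above the bench. Not to be pressed.
- stop (a joint): Mushroom stop button. Joint value is how far it is pushed in, m: about 0 out, 0.008 fully in. It resists with about 2.5 N all the way, then meets a hard stop, and stays where it is left. Must stay out.
- jar_mid (a point): Bystander: small clear jar with a steel lid, 36 mm diameter, 50 mm high; point half-way up.
- tape_mid (a point): Bystander: white roll of tape lying flat, 84 mm diameter, 19 mm high; point at its centre, half-way up.
- driver: Bystander: screwdriver lying down, 190 mm long along its x.
- carton_mid (a point): Bystander: small cardboard box 90 x 70 x 50 mm; point at its centre.
- mug_mid (a point): Bystander: white mug, 76 mm diameter, 90 mm high; point on its axis, half-way up.
- wrench: Bystander: spanner lying down, 170 mm long along its x.
- coupling_mid (a point): Bystander: upright steel pipe coupling, 34 mm diameter, 50 mm high; point on its axis, half-way up.
There are look-alikes about, which are no part of the job. What is shaped like the box_rocker but red is not meant.

How it is judged (in metres and radians):
On the way, in this order (a step that is already met when the one before it is completed fails the run):
1. the rocker is pushed all the way over (value of joint rocker above 0.27 rad), for 0.1 s.
2. the round button is pressed fully in (value of joint rocker above 0.27 rad and value of joint round above 0.0065 m), for 0.1 s.
3. the square key is pressed fully in (all of step 2 and value of joint square above 0.0065 m), for 0.1 s.
At the end, for the whole second after the job is handed in: Rocker over (above 0.27 of 0.32 rad), round button and square key both in by more than 6.5 of 8 mm, stop button out (less than 3 mm in); all four boxes at rest, flat on the bench (tilt under 0.08 rad) and within 30 mm of where they stood, and each other thing within 30 mm of where it stood (all of step 3 and value of joint stop below 0.003 m and linear speed of each of box_rocker, box_round, box_square, box_stop below 0.02 m/s and angle between each of box_rocker, box_round, box_square, box_stop's own z axis and vertical below 0.08 rad and distance of each of box_rocker, box_round, box_square, box_stop, jar_mid, tape_mid, driver, carton_mid, mug_mid, wrench, coupling_mid from where it was at the start of the episode below 0.03 m); the robot touches nothing.
It fails at once if the round button is pressed (over 4 mm) while the rocker is not over (value of joint round above 0.004 m and value of joint rocker below 0.27 rad).
It fails at once if the square key is pressed (over 4 mm) before the round button is in (value of joint square above 0.004 m and value of joint round below 0.0065 m).
It fails at once if the stop button is pressed (over 3 mm) (value of joint stop above 0.003 m).
It fails at once if a switch box is lifted (over 15 mm), tipped (over 0.25 rad) or shifted (over 30 mm) (height (world z) of any of box_rocker, box_round, box_square, box_stop above 0.015 m or angle between any of box_rocker, box_round, box_square, box_stop's own z axis and vertical above 0.25 rad or distance of any of box_rocker, box_round, box_square, box_stop from where it was at the start of the episode above 0.03 m).
It fails at once if another thing on the bench is moved by more than 30 mm (distance of any of jar_mid, tape_mid, driver, carton_mid, mug_mid, wrench, coupling_mid from where it was at the start of the episode above 0.03 m).
It also fails if it takes over 45 s, if anything falls off the work surface, if the arm or the gripper's body presses on something with over 40 N, if the wrist force passes 120 N, or if a joint passes its speed limit or range.

### The arm

A 6-joint arm with a two-finger parallel gripper is mounted at the origin on the work surface. World frame = base frame: x ahead of the robot, y to its left, z up, the work surface at z = 0. Lengths are in mm, angles in rad, forces in N, time in s.
With the tool pointing down it reaches from about 350 to 975 mm from the base axis. Payload 7.1 kg.
Tool frame: the origin (TCP) lies at the centre of the arm's flange, where the gripper is bolted on; the fingertips stand 182 mm ahead of it and the grasp point (between the pads) lies 163 mm ahead of it; z points along the fingers, y is the line along which they close (so a half turn about z gives the same grasp; the last joint's range is limited). The gripper opens to 88 mm and grips with 3 to 60 N. Pads are 20 mm wide; open, the fingers measure 115 mm over their backs; the gripper's body (75 mm by 178 mm) begins 61 mm behind the grasp point.
Start: joints at [-1.255, 0.423, 1.63, -0, 1.089, -0.019], TCP at [205.38, -590.276, 404.675] pointing down, gripper open.
Joint ranges: [-3, 3], [-0.9, 2.11], [0.09, 2.58], [-1.31, 4.45], [0.11, 2.69], [-2.54, 2.54]. Speed limits (rad/s): [2.39, 2.39, 3.01, 3.14, 3.14, 3.14].

### API

Orientations are given as a rotation vector (axis times angle).
In Python, from workcell import readout, get_image, ctrl gives the robot as it stands.
- The arm moves only by the tool step_arm, never from a script. Its argument "targets" is a list that holds one entry, the list of rows, each a list of 7 numbers: the shift along the world's x, y, z as a fraction of full scale, then the turn, a rotation vector about the world's x, y, z as a fraction of full scale, then the opening, from 0 (shut) to 1 (fully open). In form: [[[dx, dy, dz, wx, wy, wz, claw], ...]]. A call has exactly 5 rows; each row shifts and turns the commanded pose from where the row before left it; what a row does not reach is not made up. Full scale, the value 1, is 0.05 m for a shift and 4 degrees for a turn. A row lasts 1/8 s, in which the tool goes at most 62.5 mm and 10.7 degrees, less where a joint would pass 70% of its speed; a pose out of reach is approached as far as the arm can. A call with a number of a shift or a turn outside -1 to 1 is refused whole. A call with a gripper value outside its range is refused whole. The fingers move at their own pace and stop on an object; the grip force is fixed at half the most. Time passes only in rows, so rows that do not move let the fingers close, or fill a call up. It gives the time, the measured TCP pose, the force, the opening and the grip force at its end, in the units of the state.
- readout.get_obs(): the state, without advancing time (a new reading comes with each control period).
- get_image(name): name is "side" or "top"; returns a dict with "pixels" (384x512x3 uint8, red, green, blue), "intrinsics" (3x3 intrinsics, pixels), "k1" (the pictures are not rectified: a ray, as slopes to the right and down, at radius r is drawn at 1 + k1 r^2 times it, then the intrinsics apply), "extrinsics" (4x4, takes a point from world to camera coordinates). Camera axes: x right, y down, z forward; pixel columns grow to the right and rows downward; lengths in mm; the calibration is good to about 2 mm. A picture is of the moment at which its call begins. There is no depth.
- ctrl.close_job(): hands the job in; it is judged then, once.
The state is a dict: "t": time; "qpos": joint angles; "qvel": joint speeds; "joint_torque": joint torques, N m; "ee_pos": TCP position; "orientation": TCP orientation; "ft_force": force on the tool from outside, world axes, zero at the start; "moment": the same for the moment, N m; "width": finger opening in mm; "grasp_force": force on a finger pad.
Only numpy, scipy, OpenCV 4.12 (cv2) and the standard library are available. Lean on these libraries where they do the work, as an engineer would, in place of code of your own. Each camera call takes 0.05 s, during which the arm holds its last target. There are 200 camera calls.

## Working session

There is one attempt and no reset: what is moved stays moved. The work goes in short steps, Python scripts to look and compute and a tool call to move; the robot and the scene stay as the last step left them, time stands still between calls to the robot, and variables do not carry over. Pictures are saved under pics/ and viewed, at most 10 in all, crops included, and the job is handed in when it is done.

Besides the shell and the picture viewer there is one more tool, called after "Call:" as a command line: name --argument value ..., lists and objects as JSON in quotes. step_arm: Moves the arm, as the interface text tells. Shift numbers are shares of 0.05 m and turn numbers shares of 4 degrees, none past 1 either way. Its arguments: {"type":"object","properties":{"targets":{"type":"array"}},"required":["targets"]}

```bash
mkdir -p pics; cat > h.py <<'E'
import numpy as np, cv2
from workcell import readout, get_image, ctrl
def cast(im,uv,z):
    K=np.array(im["intrinsics"],float);E=np.array(im["extrinsics"],float);k=im["k1"]
    d=np.linalg.solve(K,[uv[0],uv[1],1.])[:2]; s=d.copy()
    for _ in range(30): s=d/(1+k*(s@s))
    R,t=E[:3,:3],E[:3,3]; c=-R.T@t; r=R.T@np.array([*s,1.])
    return c+r*(z-c[2])/r[2]
def proj(im,p):
    K=np.array(im["intrinsics"],float);E=np.array(im["extrinsics"],float)
    q=E[:3,:3]@np.array(p,float)+E[:3,3]; s=q[:2]/q[2]; s=s*(1+im["k1"]*(s@s))
    return (K@[*s,1.])[:2]
E
python3 - <<'E'
from h import *
import pickle
for n in ("top","side"):
    im=get_image(n); pickle.dump(im,open(n+"0.pkl","wb"))
    cv2.imwrite(f"pics/{n}0.png",cv2.resize(im["pixels"][:,:,::-1],(768,576),interpolation=cv2.INTER_CUBIC))
    E=np.array(im["extrinsics"]);print(n,-E[:3,:3].T@E[:3,3],im["intrinsics"],im["k1"])
print(readout.get_obs())
E
```

```text
top [ 216.49967139    4.11905425 1639.94030064] [[498.13014875   0.         255.15210986]
 [  0.         498.13014875 194.34678057]
 [  0.           0.           1.        ]] -0.009024489927490824
side [ 475.90538966 -929.46636595  869.72678549] [[485.02463593   0.         260.92258157]
 [  0.         485.02463593 184.3746193 ]
 [  0.           0.           1.        ]] -0.07753445781682457
{'t': 0.1, 'qpos': array([-1.25496262e+00,  4.23747837e-01,  1.63062713e+00, -4.27701156e-05,
        1.08862863e+00, -1.89896315e-02]), 'qvel': array([-8.80383455e-04, -9.86257707e-04, -2.17955476e-03,  9.20556712e-05,
        8.42543405e-04,  1.14557890e-03]), 'joint_torque': array([ 1.27332994e-03, -5.45613992e+01, -2.74323839e+01,  6.45084959e-02,
        1.88682089e-02, -2.67690842e-05]), 'ee_pos': array([ 205.31982582, -590.03137634,  403.98429394]), 'orientation': array([-3.09629558e+00, -5.23285138e-01,  3.86418597e-04]), 'ft_force': array([0.7870478 , 0.30249193, 0.19630963]), 'moment': array([-0.02013134,  0.067529  ,  0.01468146]), 'grasp_force': 0.0, 'width': 87.62632572549789}
```

View pics/top0.png

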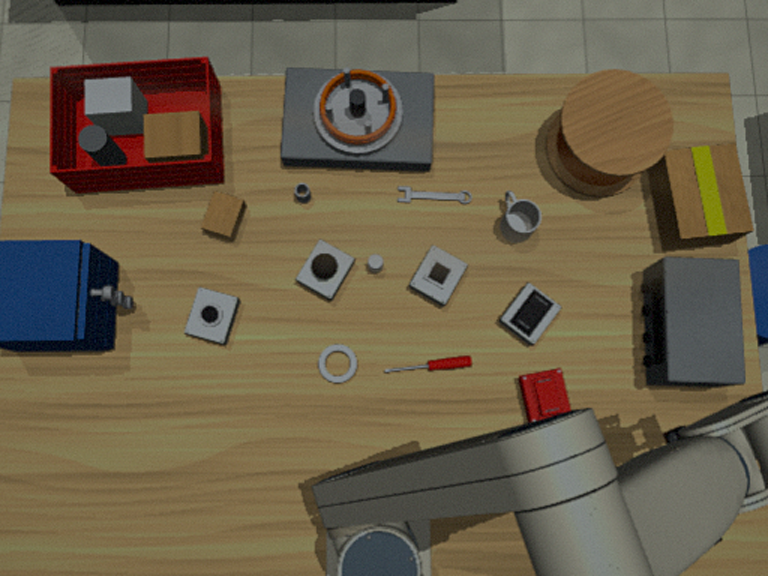

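View pics/side0.png

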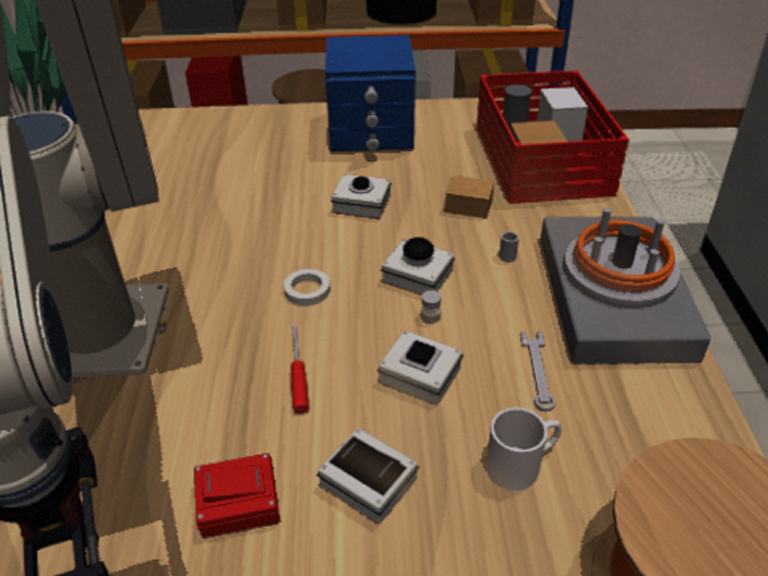

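The top picture (768-wide) shows the white rocker box at about (530,313), the square key at (439,273), the mushroom at (325,266) and the round button at (210,315). The red look-alike is at (545,395). The side picture has the same four at (368,472), (421,355), (418,250) and (361,184). Next I measure them in both views.

```bash
cat > m.py <<'E'
from h import *
import pickle
T,S=[pickle.load(open(n+"0.pkl","rb")) for n in("top","side")]
def dark(im,c,r,th):
    g=im["pixels"].max(2).astype(np.uint8); m=np.zeros_like(g)
    x0,y0=int(c[0]),int(c[1]); m[y0-r:y0+r,x0-r:x0+r]=(g[y0-r:y0+r,x0-r:x0+r]<th)*255
    cs=cv2.findContours(m,cv2.RETR_EXTERNAL,cv2.CHAIN_APPROX_NONE)[0]
    b=max(cs,key=cv2.contourArea); return b
def white(im,c,r,):
    p=im["pixels"].astype(int); w=((p.min(2)>95)&(p.max(2)-p.min(2)<30)).astype(np.uint8)*255
    m=np.zeros_like(w);x0,y0=int(c[0]),int(c[1]);m[y0-r:y0+r,x0-r:x0+r]=w[y0-r:y0+r,x0-r:x0+r]
    return max(cv2.findContours(m,cv2.RETR_EXTERNAL,cv2.CHAIN_APPROX_NONE)[0],key=cv2.contourArea)
for n,ct,cs,z in (("rocker",(530,313),(368,472),55),("square",(439,273),(421,353),62),("round",(210,315),(361,184),62),("stop",(325,266),(418,250),78)):
    for im,c,r in((T,ct,24),(S,cs,34 if n in("rocker","square") else 22)):
        c=np.array(c)*2/3
        k=dark(im,c,22 if n=="rocker" and im is S else 16,75 if n!="rocker" else 60)
        M=cv2.moments(k); uv=(M["m10"]/M["m00"],M["m01"]/M["m00"])
        pts=np.array([cast(im,q[0],z)[:2] for q in k],np.float32)
        print(n,"dark uv",np.round(uv,1),"xy",cast(im,uv,z).round(1),"rect",[np.round(a,1) for a in cv2.minAreaRect(pts)])
        w=white(im,c,r); pts=np.array([cast(im,q[0],46)[:2] for q in w],np.float32)
        print("   white",[np.round(a,1) for a in cv2.minAreaRect(pts)])
E
python3 m.py
```

```text
rocker dark uv [353.8 208.1] xy [ 468.7 -337.    55. ] rect [array([ 469. , -337.3]), array([50.6, 88.4]), np.float64(51.4)]
   white [array([ 470., -339.]), array([ 89. , 103.5]), np.float64(51.2)]
rocker dark uv [244.9 309.8] xy [ 468.7 -345.9   55. ] rect [array([ 468.4, -344.5]), array([53.2, 88.5]), np.float64(52.3)]
   white [array([ 468.4, -341.6]), array([ 88.3, 103.1]), np.float64(51.3)]
square dark uv [292.4 181.8] xy [ 556.1 -140.1   62. ] rect [array([ 556., -140.]), array([34.6, 36.8]), np.float64(59.3)]
   white [array([ 557.6, -140.8]), array([ 89.1, 103.5]), np.float64(59.9)]
square dark uv [280.1 235.1] xy [ 555.2 -148.2   62. ] rect [array([ 555.5, -147.9]), array([43.1, 37.9]), np.float64(60.7)]
   white [array([ 556.1, -144.3]), array([ 88.9, 103.2]), np.float64(59.5)]
round dark uv [139.2 209.1] xy [472.3 352.7  62. ] rect [array([472.6, 353.4]), array([32.5, 32.4]), np.float64(89.3)]
   white [array([473.7, 353.3]), array([ 88.8, 102.9]), np.float64(74.0)]
round dark uv [240.2 121.9] xy [471.8 339.8  62. ] rect [array([471.2, 339.8]), array([46. , 30.9]), np.float64(88.6)]
   white [array([473. , 347.4]), array([ 89.9, 102.7]), np.float64(74.1)]
stop dark uv [215.7 177.4] xy [569.9 107.3  78. ] rect [array([570.6, 107.7]), array([55.9, 54.5]), np.float64(26.6)]
   white [array([574. , 107.5]), array([ 89. , 103.8]), np.float64(59.3)]
stop dark uv [278.3 167.2] xy [569.2  86.3  78. ] rect [array([570.1,  87.8]), array([78.2, 51.1]), np.float64(86.4)]
   white [array([571.3, 102.5]), array([ 89.1, 103.5]), np.float64(60.2)]
```

Both views agree to within about 5 mm, and the box rectangles match 90 x 105 mm. Averaged box centres:
- Rocker: (469, -340), long axis at -39°.
- Square: (556.5, -142.5).
- Round: (473, 350).

I'll aim for the rocker at (494, -360), which is about 32 mm out towards the raised end, and approach high while closing the fingers.

Call:
step_arm --targets '[[[0.58,0.46,-0.2,0,0,0,0],[0.58,0.46,-0.2,0,0,0,0],[0.58,0.46,-0.2,0,0,0,0],[0.58,0.46,-0.2,0,0,0,0],[0.58,0.46,-0.2,0,0,0,0]]]'

```text
t: 0.72
ee_pos: [351.1, -474.3, 354.0]
orientation: [-3.097, -0.523, 0.0]
ft_force: [0.1, -0.7, 0.3]
width: 41.5
grasp_force: 0.0
```

Call:
step_arm --targets '[[[0.58,0.46,-0.2,0,0,0,0],[0.58,0.46,-0.2,0,0,0,0],[0.58,0.46,-0.2,0,0,0,0],[0.58,0.46,-0.2,0,0,0,0],[0.58,0.46,-0.2,0,0,0,0]]]'

```text
t: 1.35
ee_pos: [496.2, -359.3, 304.0]
orientation: [-3.097, -0.523, 0.001]
ft_force: [0.3, -0.5, -0.1]
width: 0.5
grasp_force: 0.0
```

Call:
step_arm --targets '[[[0,0,0,0,0,0,0],[0,0,-0.2,0,0,0,0],[0,0,-0.2,0,0,0,0],[0,0,0,0,0,0,0],[0,0,0,0,0,0,0]]]'

```text
t: 1.98
ee_pos: [495.0, -360.8, 284.7]
orientation: [-3.098, -0.522, 0.0]
ft_force: [0.1, -0.3, -0.0]
width: 0.1
grasp_force: 0.0
```

```bash
python3 - <<'E'
from h import *
ims=[get_image(n) for n in("side","top")]
out=[]
for im,z in zip(ims,(0,0)):
    u,v=map(int,proj(im,(480,-350,80))); p=im["pixels"][:,:,::-1].copy()
    for q in((494,-360,63),(469,-340,52)): print(proj(im,q).round(1))
    c=p[v-50:v+50,u-50:u+50]; out.append(cv2.resize(c,(390,390),interpolation=cv2.INTER_CUBIC)); print("origin",u-50,v-50)
cv2.imwrite("pics/r1.png",np.hstack(out))
E
```

```text
[257.8 312.8]
[245.  308.3]
origin 200 253
[361.  199.8]
[354.5 208.1]
origin 309 153
```

View pics/r1.png

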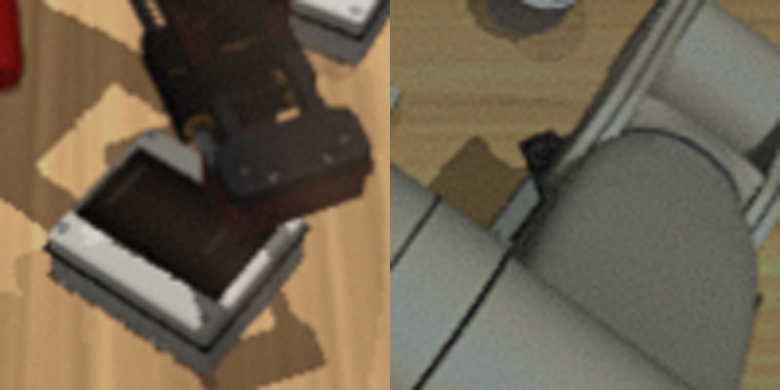

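The side crop shows the closed fingers above the far-right part of the dark rocker. The target point falls at crop (225,233), inside the rocker's outline, so I descend.

Call:
step_arm --targets '[[[0,0,-0.3,0,0,0,0],[0,0,-0.3,0,0,0,0],[0,0,-0.1,0,0,0,0],[0,0,-0.1,0,0,0,0],[0,0,0,0,0,0,0]]]'

```text
t: 2.7
ee_pos: [495.4, -360.3, 244.4]
orientation: [-3.097, -0.523, 0.0]
ft_force: [-0.3, -0.6, 1.1]
width: 0.2
grasp_force: 0.0
```

Call:
step_arm --targets '[[[0,0,-0.04,0,0,0,0],[0,0,-0.04,0,0,0,0],[0,0,-0.04,0,0,0,0],[0,0,0,0,0,0,0],[0,0,0,0,0,0,0]]]'

```text
t: 3.32
ee_pos: [495.5, -360.3, 238.8]
orientation: [3.097, 0.523, 0.0]
ft_force: [1.3, -0.9, 2.4]
width: 0.3
grasp_force: 1.0
```

Call:
step_arm --targets '[[[0,0,-0.04,0,0,0,0],[0,0,-0.03,0,0,0,0],[0,0,0,0,0,0,0],[0,0,0,0,0,0,0],[0,0,0,0,0,0,0]]]'

```text
t: 3.95
ee_pos: [495.6, -360.5, 235.5]
orientation: [3.097, 0.523, 0.001]
ft_force: [1.4, -1.2, 4.6]
width: 0.5
grasp_force: 2.7
```

Call:
step_arm --targets '[[[0,0,-0.03,0,0,0,0],[0,0,-0.03,0,0,0,0],[0,0,0,0,0,0,0],[0,0,0,0,0,0,0],[0,0,0,0,0,0,0]]]'

```text
t: 4.58
ee_pos: [495.7, -360.5, 234.6]
orientation: [3.097, 0.523, 0.002]
ft_force: [-2.2, 2.4, 25.4]
width: 0.4
grasp_force: 11.3
```

The force rose to 25 N at tip height 53 mm, so the rocker is at its hard stop. I lift and head for the round button.

Call:
step_arm --targets '[[[0,0,0.3,0,0,0,0],[0,0,0.8,0,0,0,0],[0,0,0.8,0,0,0,0],[0,0.6,0,0,0,0,0],[0,0.9,0,0,0,0,0]]]'

```text
t: 5.2
ee_pos: [494.9, -285.0, 327.4]
orientation: [-3.098, -0.521, 0.0]
ft_force: [-0.5, 0.6, 0.5]
width: 0.4
grasp_force: 0.0
```

Call:
step_arm --targets '[[[-0.04,0.9,0,0,0,0,0],[-0.04,0.9,0,0,0,0,0],[-0.04,0.9,0,0,0,0,0],[-0.04,0.9,0,0,0,0,0],[-0.04,0.9,0,0,0,0,0]]]'

```text
t: 5.82
ee_pos: [484.5, -58.8, 326.8]
orientation: [-3.097, -0.523, 0.003]
ft_force: [0.6, -0.9, -0.2]
width: 0.7
grasp_force: 0.0
```

```bash
python3 - <<'E'
from h import *
im0=__import__("pickle").load(open("side0.pkl","rb")); im=get_image("side")
u,v=map(int,proj(im,(469,-340,52))); f=lambda i:cv2.resize(i["pixels"][v-45:v+45,u-45:u+45,::-1],(390,390),interpolation=cv2.INTER_CUBIC)
cv2.imwrite("pics/r2.png",cv2.convertScaleAbs(np.hstack([f(im0),f(im)]),alpha=1.8))
E
```

```text
(no output)
```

View pics/r2.png

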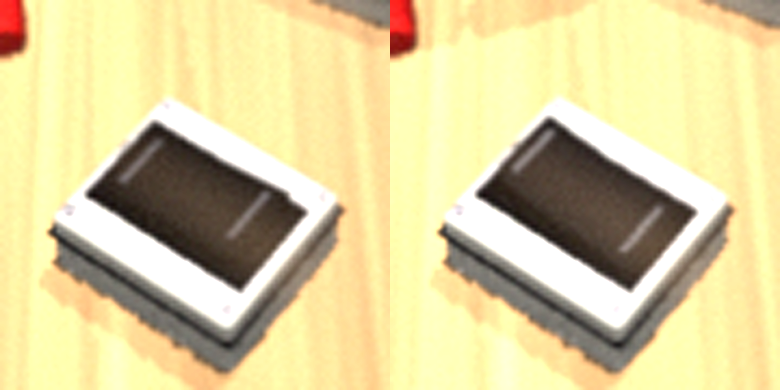

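The crop pair compares before (left) and after (right). The right-hand line mark dropped from (247,215) to about (640,230) in its panel and the left one rose, and the box has not moved, so the rocker is over. On to the round button.

Call:
step_arm --targets '[[[-0.025,0.82,0,0,0,0,0],[-0.025,0.82,0,0,0,0,0],[-0.025,0.82,0,0,0,0,0],[-0.025,0.82,0,0,0,0,0],[-0.025,0.82,0,0,0,0,0]]]'

```text
t: 6.5
ee_pos: [478.4, 145.9, 326.7]
orientation: [3.097, 0.523, -0.003]
ft_force: [0.6, 0.0, 0.1]
width: 0.5
grasp_force: 0.0
```

Call:
step_arm --targets '[[[-0.025,0.82,0,0,0,0,0],[-0.025,0.82,0,0,0,0,0],[-0.025,0.82,0,0,0,0,0],[-0.025,0.82,0,0,0,0,0],[-0.025,0.82,0,0,0,0,0]]]'

```text
t: 7.12
ee_pos: [472.2, 350.7, 326.6]
orientation: [3.097, 0.523, -0.003]
ft_force: [0.2, -0.1, 0.6]
width: 0.5
grasp_force: 0.0
```

Call:
step_arm --targets '[[[0,0,-0.4,0,0,0,0],[0,0,-0.4,0,0,0,0],[0,0,-0.3,0,0,0,0],[0,0,0,0,0,0,0],[0,0,0,0,0,0,0]]]'

```text
t: 7.75
ee_pos: [473.1, 349.7, 272.5]
orientation: [-3.098, -0.523, -0.0]
ft_force: [0.5, 0.1, 0.3]
width: 0.6
grasp_force: 0.0
```

```bash
python3 - <<'E'
from h import *
print(readout.get_obs()["qpos"].round(2))
im=get_image("side"); u,v=map(int,proj(im,(473,350,70))); 
cv2.imwrite("pics/b1.png",cv2.convertScaleAbs(cv2.resize(im["pixels"][v-40:v+40,u-40:u+40,::-1],(480,480),interpolation=cv2.INTER_CUBIC),alpha=1.6))
e=readout.get_obs()["ee_pos"]; print(e.round(1),[((proj(im,q)-[u-40,v-40])*6).round() for q in((473,350,62),e-[0,0,182])])
E
```

```text
[ 0.62  0.55  1.79 -0.    0.8   1.85]
[473.2 349.7 272.8] [array([243., 259.]), array([242., 211.])]
```

View pics/b1.png

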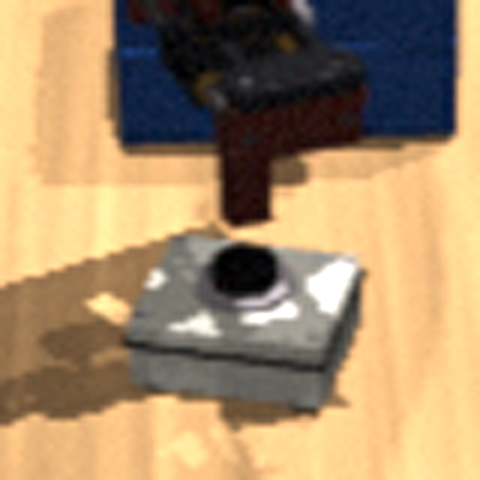

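The fingertips at (245,218) are right over the button face at (244,265), both matching the predicted pixels. Press.

Call:
step_arm --targets '[[[0,0,-0.3,0,0,0,0],[0,0,-0.2,0,0,0,0],[0,0,-0.06,0,0,0,0],[0,0,-0.06,0,0,0,0],[0,0,0,0,0,0,0]]]'

```text
t: 8.43
ee_pos: [472.9, 349.8, 241.0]
orientation: [-3.098, -0.523, -0.0]
ft_force: [0.8, -0.2, -0.3]
width: 0.1
grasp_force: 0.0
```

Call:
step_arm --targets '[[[0,0,-0.04,0,0,0,0],[0,0,-0.04,0,0,0,0],[0,0,-0.04,0,0,0,0],[0,0,0,0,0,0,0],[0,0,0,0,0,0,0]]]'

```text
t: 9.05
ee_pos: [473.2, 349.9, 236.3]
orientation: [-3.097, -0.523, -0.002]
ft_force: [-1.5, -1.7, 11.6]
width: 0.3
grasp_force: 5.5
```

Call:
step_arm --targets '[[[0,0,-0.04,0,0,0,0],[0,0,-0.02,0,0,0,0],[0,0,0,0,0,0,0],[0,0,0,0,0,0,0],[0,0,0,0,0,0,0]]]'

```text
t: 9.68
ee_pos: [473.2, 349.9, 235.9]
orientation: [-3.097, -0.523, -0.002]
ft_force: [-8.5, -7.4, 36.3]
width: 0.4
grasp_force: 18.4
```

The button is at its hard stop, with the tip at 54 mm and 36 N. I lift and move to the square key.

Call:
step_arm --targets '[[[0,0,0.3,0,0,0,0],[0,0,0.8,0,0,0,0],[0,0,0.8,0,0,0,0],[0.14,-0.82,0,0,0,0,0],[0.14,-0.82,0,0,0,0,0]]]'

```text
t: 10.3
ee_pos: [486.9, 267.2, 327.8]
orientation: [-3.097, -0.526, -0.002]
ft_force: [0.8, -0.0, -0.6]
width: 0.4
grasp_force: 0.0
```

Call:
step_arm --targets '[[[0.14,-0.82,0,0,0,0,0],[0.14,-0.82,0,0,0,0,0],[0.14,-0.82,0,0,0,0,0],[0.14,-0.82,0,0,0,0,0],[0.14,-0.82,0,0,0,0,0]]]'

```text
t: 10.92
ee_pos: [522.0, 61.4, 327.1]
orientation: [-3.098, -0.524, -0.0]
ft_force: [0.6, 0.6, -0.2]
width: 0.2
grasp_force: 0.0
```

Call:
step_arm --targets '[[[0.14,-0.82,0,0,0,0,0],[0.14,-0.82,0,0,0,0,0],[0.14,-0.82,0,0,0,0,0],[0.14,-0.82,0,0,0,0,0],[0.14,-0.82,0,0,0,0,0]]]'

```text
t: 11.55
ee_pos: [557.0, -143.7, 327.1]
orientation: [-3.098, -0.523, 0.0]
ft_force: [0.6, -0.3, 0.5]
width: 0.4
grasp_force: 0.0
```

Call:
step_arm --targets '[[[0,0,-0.3,0,0,0,0],[0,0,-0.4,0,0,0,0],[0,0,-0.4,0,0,0,0],[0,0,0,0,0,0,0],[0,0,0,0,0,0,0]]]'

```text
t: 12.18
ee_pos: [557.0, -141.7, 272.3]
orientation: [-3.097, -0.524, 0.0]
ft_force: [0.0, 0.8, 0.4]
width: 0.3
grasp_force: 0.0
```

```bash
python3 - <<'E'
from h import *
im=get_image("side"); e=readout.get_obs()["ee_pos"]; out=[]
for c in((556,-142,75),(473,350,60)):
    u,v=map(int,proj(im,c)); out.append(cv2.resize(im["pixels"][v-40:v+40,u-40:u+40,::-1],(400,400),interpolation=cv2.INTER_CUBIC))
    if c[0]==556: print(e.round(1),[((proj(im,q)-[u-40,v-40])*5).round() for q in((556.5,-142.5,62),e-[0,0,182])])
cv2.imwrite("pics/s1.png",cv2.convertScaleAbs(np.hstack(out),alpha=1.6))
E
```

```text
[ 557.1 -141.9  272.7] [array([202., 221.]), array([205., 176.])]
```

View pics/s1.png

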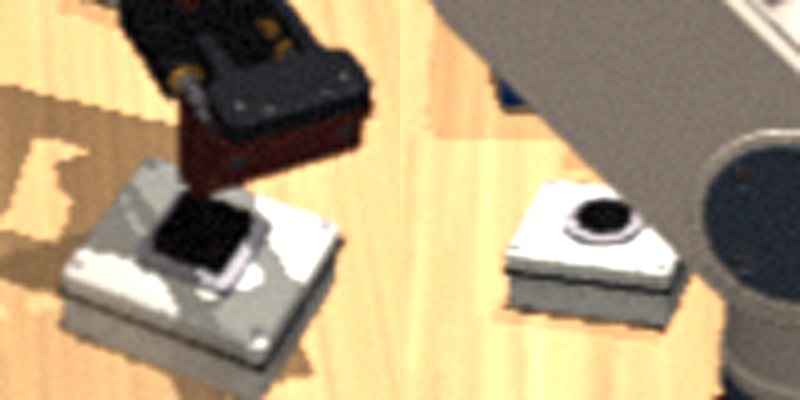

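The fingertips at (213,193) stand over the square key at (205,230), in line with the prediction. The round button on the right sits low in its collar. Press the key.

Call:
step_arm --targets '[[[0,0,-0.3,0,0,0,0],[0,0,-0.2,0,0,0,0],[0,0,-0.06,0,0,0,0],[0,0,-0.06,0,0,0,0],[0,0,0,0,0,0,0]]]'

```text
t: 12.85
ee_pos: [557.0, -142.3, 241.1]
orientation: [3.098, 0.523, 0.0]
ft_force: [-0.8, 0.3, -0.4]
width: -0.0
grasp_force: 0.0
```

Call:
step_arm --targets '[[[0,0,-0.04,0,0,0,0],[0,0,-0.04,0,0,0,0],[0,0,-0.04,0,0,0,0],[0,0,0,0,0,0,0],[0,0,0,0,0,0,0]]]'

```text
t: 13.48
ee_pos: [557.2, -142.4, 236.3]
orientation: [3.097, 0.523, 0.002]
ft_force: [-2.3, -0.1, 11.8]
width: 0.0
grasp_force: 5.6
```

Call:
step_arm --targets '[[[0,0,-0.03,0,0,0,0],[0,0,0,0,0,0,0],[0,0,0,0,0,0,0],[0,0,0,0,0,0,0],[0,0,0,0,0,0,0]]]'

```text
t: 14.1
ee_pos: [557.3, -142.4, 236.1]
orientation: [3.097, 0.523, 0.002]
ft_force: [-6.9, 0.4, 24.2]
width: 0.7
grasp_force: 12.3
```

The key is at its hard stop at 54 mm with 24 N. I lift clear, move off and check the boxes.

Call:
step_arm --targets '[[[0,0,0.3,0,0,0,0],[0,0,0.8,0,0,0,0],[0,0,0.8,0,0,0,0],[0,0,0.8,0,0,0,0],[-0.6,-0.6,0,0,0,0,0]]]'

```text
t: 14.72
ee_pos: [528.8, -171.9, 372.3]
orientation: [3.093, 0.527, 0.011]
ft_force: [-0.3, -0.9, -0.4]
width: 0.8
grasp_force: 0.0
```

Call:
step_arm --targets '[[[-0.8,-0.9,0,0,0,0,0],[-0.8,-0.9,0,0,0,0,0],[-0.3,-0.9,0,0,0,0,0],[0,0,0,0,0,0,0],[0,0,0,0,0,0,0]]]'

```text
t: 15.35
ee_pos: [431.9, -307.0, 368.6]
orientation: [-3.097, -0.522, 0.0]
ft_force: [-0.3, 0.7, -0.5]
width: 0.6
grasp_force: 0.0
```

```bash
python3 - <<'E'
from h import *
im=get_image("side"); print(readout.get_obs()["ee_pos"])
cv2.imwrite("pics/f.png",cv2.resize(im["pixels"][:,:,::-1],(768,576),interpolation=cv2.INTER_CUBIC))
E
```

```text
[ 432.13595674 -306.52188877  368.56888482]
```

View pics/f.png

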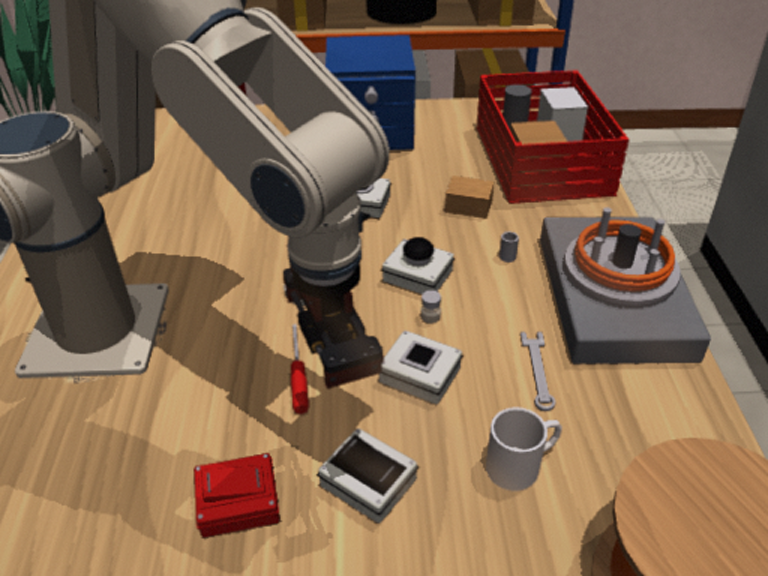

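The square key at (421,356) is now low in its collar. The rocker at (368,470) is over, the mushroom at (418,250) still stands proud, and the boxes and other things are where they were. The gripper hangs free, so I hand in.

```bash
python3 -c "
from workcell import ctrl
print(ctrl.close_job())"
```

```text
the job is handed in; nothing more can be done
None
```

The rocker, then the round button, then the square key were each pushed to their hard stops in that order, with the stop button, boxes and other things not visibly moved; the job is handed in, but the hand-in returned no verdict.

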